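# Take the round-ended rack tag off its display peg

## Robot

A 6-joint arm with a two-finger parallel gripper is mounted at the origin on the work surface. World frame = base frame: x ahead of the robot, y to its left, z up, the work surface at z = 0. Lengths are in m, angles in rad, forces in N, time in s.
With the tool pointing down it reaches from about 0.3 to 0.875 m from the base axis. Payload 6.4 kg.
Tool frame: the origin (TCP) lies midway between the tips of the shut fingers; the grasp point (between the pads) lies 19 mm behind it; x points along the fingers, y is the direction in which the jaws open and shut, and the axes are right-handed (so a half turn about x gives the same grasp; the last joint's range is limited). The gripper opens to 88 mm and grips with 3 to 60 N. Pads are 18 mm wide; open, the fingers measure 123 mm over their backs; the gripper's body (75 mm by 187 mm) begins 45 mm behind the grasp point.
Start: joints at [-1.418, 0.181, 1.607, -0, 1.354, -0.206], TCP at [0.202, -0.538, 0.239] pointing down, gripper open.
Joint ranges: [-2.99, 2.99], [-0.89, 2.07], [0.3, 2.58], [-1.14, 4.28], [0, 2.63], [-3.12, 3.12]. Speed limits (rad/s): [2.57, 2.57, 3.01, 3.14, 3.14, 3.14].

## Interface

Orientations are given as a rotation vector (axis times angle).
In Python, from plant import status, grab_frame, calibration, arm gives the robot as it stands. The module is installed in compiled form; this text tells all that it offers.
- The arm moves only by the tool send_rows, never from a script. Its argument "deltas" is a list of rows, each an object with "fingers": the gripper command: -1 is fully open, 1 is shut, values between are in proportion; "linear": the shift along the tool's x, y, z in mm, a list of three; "rot": the turn, a rotation vector about the tool's x, y, z in rad, a list of three. A call has exactly 8 rows; each row is the pose to reach, as a shift and turn from the pose commanded when the call began, along the tool's axes at that moment; what a row does not reach only later rows make up. A row lasts 1/12 s, in which the tool goes at most 41.7 mm and 7.16 degrees, less where a joint would pass 70% of its speed; a pose out of reach is approached as far as the arm can. A call with a gripper value outside its range is refused whole. The fingers move at their own pace and stop on an object; the grip force is fixed at half the most. Time passes only in rows, so rows that repeat a pose let the fingers close, or fill a call up. It gives the time, the measured TCP pose, the force and the opening at its end, in the units of the state.
- status.get_state(): the state, without advancing time (a new reading comes with each control period).
- grab_frame(name): name is "side" or "top" or "wrist"; returns (picture, depth): 400x640x3 uint8, red, green, blue; 400x640 float32, m along the optical axis (not along the pixel's ray), 0 where there is no reading.
- calibration(name): a dict with "fx", "fy", "cx", "cy" (pixels), "R" (3x3) and "t" (3): a world point X has camera coordinates R X + t; the wrist camera has in their place "tool_from_camera" (4x4, takes a point from camera to tool coordinates, whose origin is the TCP and whose axes are the tool frame's). Camera axes: x right, y down, z forward; pixel columns grow to the right and rows downward; lengths in m; the calibration is good to about 2 mm. A picture is of the moment at which its call begins: read the wrist's pose just before it. calibration takes no time and is no camera call.
- arm.job_done(): hands the job in, once; it reports no verdict.
The state is a dict: "clock": time; "q": joint angles; "dq": joint speeds; "joint_efforts": joint torques, N m; "tcp_pos": TCP position; "tool_rot": TCP orientation; "force": force on the tool from outside, world axes, zero at the start; "ft_torque": the same for the moment, N m; "finger_gap": finger opening in m.
Only numpy, scipy, OpenCV 4.12 (cv2) and the standard library are available. Lean on these libraries where they do the work, as an engineer would, in place of code of your own. Each camera call takes 0.05 s, during which the arm holds its last target.

## Task

Take the round-ended plywood tag off its peg on the display stand: lift it so that it clears the peg's upturned tip as you slide it off, without forcing it against the stand. Then lower it into the open wooden crate and let go of it there. Leave the square-ended tag hanging on its peg.

Things in the scene. Friction and masses are not known exactly. Their poses are not given: they have to be found in the camera images.
- round_tag_mid (a point): Plywood tag with a rounded lower end (disc 64 mm across), hanging on one of the stand's two outer pegs. 8 mm thick, 140 tall, 30-65 g. Point: its centre, half-way up. Solid pick tab 60 wide from 30 to 70 above it; window 36 wide from 6 below to 30 above (side strips 12 wide), hung on the peg; lower end from 6 to 70 below. x: thickness, along the peg; y: width; z: up.
- square_tag_mid (a point): Plywood tag with a square lower end (96 mm wide), hanging on the other outer peg; stays. 8 mm thick, 140 tall, 30-65 g. Point: its centre, half-way up. Solid pick tab 60 wide from 30 to 70 above it; window 36 wide from 6 below to 30 above (side strips 12 wide), hung on the peg; lower end from 6 to 70 below. x: thickness, along the peg; y: width; z: up.
- stand: Fixed wooden stand, base 130 x 270 mm; origin: centre of its underside. Three steel pegs, 6 mm thick, point along +x (away from the robot), at y = -85, 0 (empty), 85, axis height 160. From a cross slat (top 162 high) at x = -30 they run level to x = 44, then turn up; tip ends at x = 53, top 177 high. To pass the tip, raise a tag over 14 but under 30 mm (best 22).
- crate: Fixed open-topped empty wooden crate. Origin: centre of its underside on the table. Outside 200 mm along its x, 160 mm along its y, 60 mm tall; walls and floor 8 mm thick. z is up.
There are look-alikes about, which are no part of the job. Leave any black or turquoise look-alike of the part that bears round_tag_mid alone.

How it is judged:
By the outcome, as a careful person would: the job done as asked, in the order asked, and still so for the second after the job is handed in, with the robot touching nothing.
It also fails if it takes over 42 s, if anything falls off the work surface, if the arm or the gripper's body presses on something with over 40 N, if the wrist force passes 120 N, or if a joint passes its speed limit or range.

## Working session

There is one attempt and no reset: what is moved stays moved. The work goes in short steps, Python scripts to look and compute and a tool call to move; the robot and the scene stay as the last step left them, time stands still between calls to the robot, and variables do not carry over. Pictures are saved under pics/ and viewed, and the job is handed in when it is done.

Besides the shell and the picture viewer there is one more tool, called after "Emit:" by a JSON object that holds its "op" and its "data", one argument or row to a line. send_rows: Moves the arm, as the interface text tells. Its arguments: {"type":"object","properties":{"deltas":{"type":"array"}},"required":["deltas"]}

```bash
mkdir -p pics
python3 - <<'E'
from plant import status, grab_frame, calibration, arm
import numpy as np, cv2
s=status.get_state()
for k in ("clock","tcp_pos","tool_rot","force","finger_gap"): print(k,s[k])
for n in ("side","top"):
    p,d=grab_frame(n); cv2.imwrite(f"pics/{n}0.png",p[:,:,::-1]); np.savez(f"{n}0.npz",p=p,d=d); c=calibration(n); print(n,c)
E
```

```text
clock 0.0
tcp_pos [ 0.20184044 -0.53785031  0.23783344]
tool_rot [ 2.02664914  0.3692584  -2.02658947]
force [ 0.78231997 -0.43066905  0.46340731]
finger_gap 0.08798445986706657
side {'fx': 364.5322582456259, 'fy': 364.5322582456259, 'cx': 322.21357191872363, 'cy': 195.9768767624254, 'R': array([[-0.96752697, -0.25263357, -0.00823656],
       [-0.14668798,  0.58772093, -0.79565492],
       [ 0.20584994, -0.76860939, -0.60569416]]), 't': array([0.46255671, 0.15379315, 0.78830108])}
top {'fx': 415.61329769275875, 'fy': 415.61329769275875, 'cx': 318.19107824075576, 'cy': 204.06980439953242, 'R': array([[ 0.01934392, -0.99920812, -0.03476985],
       [-0.99350419, -0.01530971, -0.11276098],
       [ 0.11213937,  0.03672523, -0.9930136 ]]), 't': array([-0.01231417,  0.47212163,  0.82637513])}
```

View pics/side0.png

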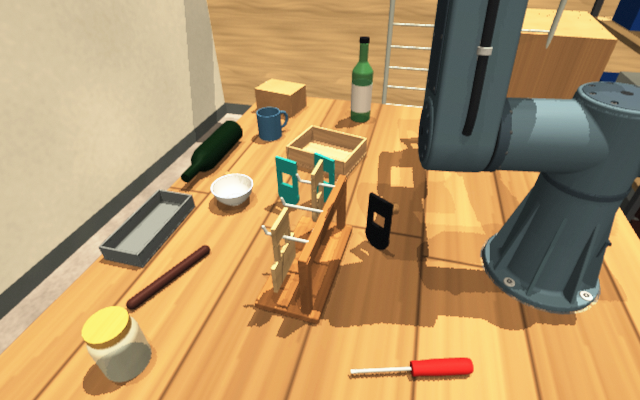

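View pics/top0.png

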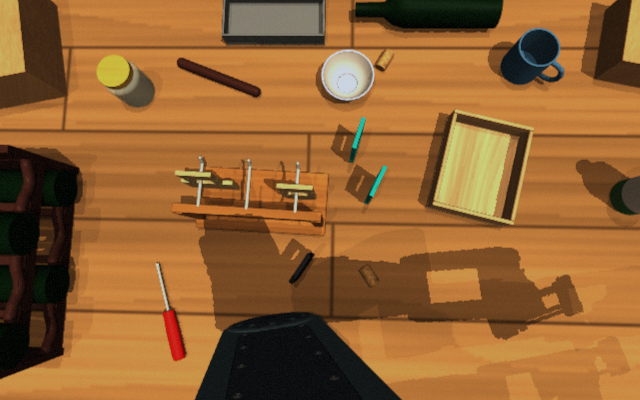

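Run:
```python
import numpy as np, cv2
a=np.load("side0.npz")["p"][:,:,::-1];b=np.load("top0.npz")["p"][:,:,::-1]
x=cv2.resize(a[140:330,240:400],None,fx=3.1,fy=3.1,interpolation=cv2.INTER_CUBIC)
y=cv2.resize(b[145:240,160:340],None,fx=4,fy=4,interpolation=cv2.INTER_CUBIC)
cv2.imwrite("pics/s1.png",x);cv2.imwrite("pics/t1.png",y)
```

```text
(no output)
```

View pics/s1.png

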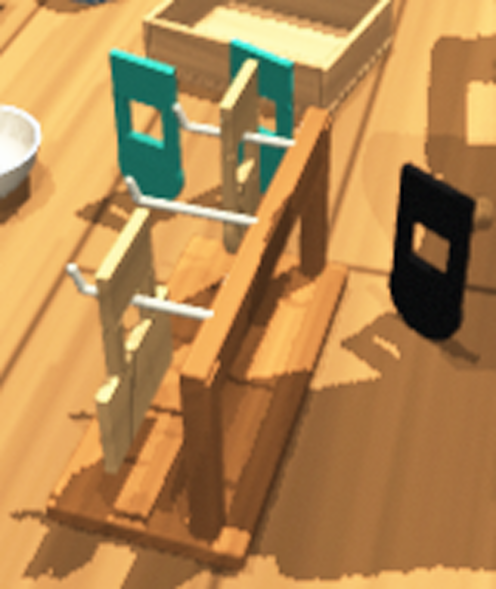

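View pics/t1.png

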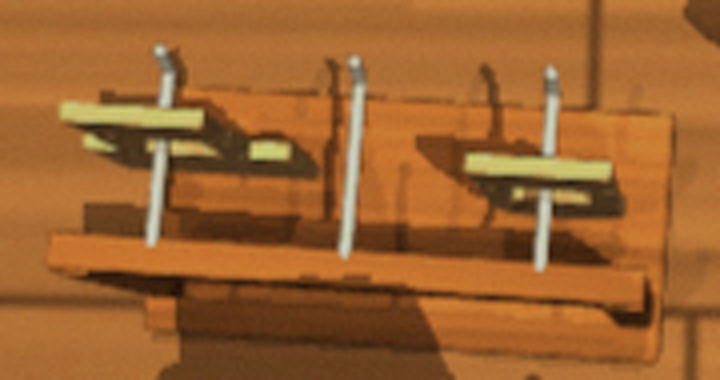

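Three candidates carry the shape. The plywood tags hang at top-view px (195,177) and (295,188); the turquoise ones (357,140), (376,184) and the black one (302,267) stand on the table and are excluded. In the enlarged crop the tag at (195,177) shows wide square shoulders. The tag at (295,188), the far one in the side view, has a narrow lower end, so that is the round tag, at negative y.

```bash
cat > h.py <<'E'
import numpy as np, cv2
from plant import status, grab_frame, calibration, arm
def ray(c,u,v,z):
    d=c["R"].T@np.array([(u-c["cx"])/c["fx"],(v-c["cy"])/c["fy"],1.]); o=-c["R"].T@c["t"]
    return o+d*(z-o[2])/d[2]
def dep(c,u,v,Z):
    return c["R"].T@(np.array([(u-c["cx"])/c["fx"]*Z,(v-c["cy"])/c["fy"]*Z,Z])-c["t"])
E
python3 - <<'E'
from h import *
f=np.load("top0.npz");p,d=f["p"],f["d"];c=calibration("top")
V,U=np.mgrid[0:400,0:640]
P=np.stack([(U-c["cx"])/c["fx"]*d,(V-c["cy"])/c["fy"]*d,d],-1)
W=(P-c["t"])@c["R"]
hsv=cv2.cvtColor(p,cv2.COLOR_RGB2HSV)
for n,(u0,u1,v0,v1) in {"L":(165,245,160,195),"R":(265,325,170,205)}.items():
    m=np.zeros((400,640),bool);m[v0:v1,u0:u1]=1
    h=m&(W[...,2]>.19)&(W[...,2]<.225)
    print(n,h.sum(),"hsv",np.median(hsv[h],axis=0),"z",np.percentile(W[h][:,2],[5,50,95]))
    (cu,cv_),(w,hh),a=cv2.minAreaRect(np.stack([U[h],V[h]],1).astype(np.float32))
    r=cv2.boxPoints(((cu,cv_),(w,hh),a))
    print(" ctr",cu,cv_,"pts",[ray(c,*q,.203).round(4).tolist() for q in r],"ctr",ray(c,cu,cv_,.203).round(4), "deptran med",np.median(W[h],axis=0).round(4), W[h].min(0).round(3),W[h].max(0).round(3))
# pegs: low saturation bright, z .15-.185
m=np.zeros((400,640),bool);m[150:215,180:310]=1
g=m&(hsv[...,1]<60)&(hsv[...,2]>110)&(W[...,2]>.14)
n,l,st,ce=cv2.connectedComponentsWithStats(g.astype(np.uint8))
for i in range(1,n):
    if st[i,4]>8:
        q=[ray(c,u,v,.163) for u,v in zip(U[l==i],V[l==i])];q=np.array(q)
        print("peg",st[i],q.min(0).round(4),q.max(0).round(4), np.polyfit(q[:,0],q[:,1],1).round(3))
# slat
s=np.zeros((400,640),bool);s[200:225,165:335]=1
s&=(W[...,2]>.15)&(W[...,2]<.175)
k,lab,st,_=cv2.connectedComponentsWithStats(s.astype(np.uint8));j=1+st[1:,4].argmax()
r=cv2.boxPoints(cv2.minAreaRect(np.stack([U[lab==j],V[lab==j]],1).astype(np.float32)))
print("slat",[ray(c,*q,.162).round(4).tolist() for q in r])
# crate rim
s=np.zeros((400,640),bool);s[100:235,420:545]=1
s&=(W[...,2]>.052)&(W[...,2]<.075)
r0=cv2.minAreaRect(np.stack([U[s],V[s]],1).astype(np.float32));r=cv2.boxPoints(r0)
print("crate",s.sum(),[ray(c,*q,.06).round(4).tolist() for q in r],ray(c,*r0[0],.06).round(4))
t=status.get_state()
from scipy.spatial.transform import Rotation as R
print(R.from_rotvec(t["tool_rot"]).as_matrix().round(3))
E
```

```text
L 222 hsv [ 26. 120. 195.] z [0.19305965 0.20319342 0.20507487]
 ctr 193.50390625 174.437744140625 pts [[0.4951, 0.2282, 0.203], [0.505, 0.2282, 0.203], [0.5019, 0.1655, 0.203], [0.492, 0.1656, 0.203]] ctr [0.4985 0.1968 0.203 ] deptran med [0.4987 0.1972 0.2032] [0.494 0.168 0.19 ] [0.504 0.228 0.206]
R 216 hsv [ 26.  119.  199.5] z [0.19294576 0.20322836 0.20534336]
 ctr 294.0447692871094 187.28404235839844 pts [[0.4759, 0.0594, 0.203], [0.4857, 0.0591, 0.203], [0.4828, -0.0005, 0.203], [0.473, -0.0001, 0.203]] ctr [0.4793 0.0294 0.203 ] deptran med [0.4794 0.0294 0.2032] [ 0.475 -0.     0.19 ] [0.485 0.059 0.207]
peg [199 157   5  15  34] [0.512  0.1948 0.163 ] [0.5371 0.2025 0.163 ] [0.116 0.138]
peg [245 160   6  49 110] [0.4481 0.1112 0.163 ] [0.5327 0.1178 0.163 ] [-0.036  0.132]
peg [296 162   3  22  45] [0.493  0.0268 0.163 ] [0.5301 0.0303 0.163 ] [-0.026  0.042]
peg [197 181   5  25  72] [0.452  0.1963 0.163 ] [0.4943 0.2024 0.163 ] [-0.053  0.224]
peg [294 193   4  19  51] [0.4442 0.0276 0.163 ] [0.4755 0.0327 0.163 ] [-0.054  0.055]
slat [[0.4368, 0.2462, 0.162], [0.4737, 0.2461, 0.162], [0.4614, -0.016, 0.162], [0.4251, -0.0145, 0.162]]
crate 1717 [[0.4676, -0.2248, 0.06], [0.6649, -0.2727, 0.06], [0.6263, -0.433, 0.06], [0.4323, -0.3818, 0.06]] [ 0.5465 -0.3282  0.06  ]
[[-0.     0.351 -0.936]
 [ 0.002 -0.936 -0.351]
 [-1.    -0.002 -0.   ]]
```

```bash
cat >> h.py <<'E'
from scipy.spatial.transform import Rotation as Ro
def tgt(yaw,tilt=0):  # tool x down, tool y along yaw in plane; tilt>0: fingers lean toward tool y (+x-ish)
    y0=np.array([np.cos(yaw),np.sin(yaw),0]);d=np.array([0,0,-1.])
    x=np.cos(tilt)*d+np.sin(tilt)*y0; y=np.cos(tilt)*y0-np.sin(tilt)*d
    return np.stack([x,y,np.cross(x,y)],1)
def go(pos,yaw,tilt=0):
    s=status.get_state();R0=Ro.from_rotvec(s["tool_rot"]).as_matrix()
    print("t",round(s["clock"],2),"tcp",s["tcp_pos"].round(4) if hasattr(s["tcp_pos"],"round") else s["tcp_pos"],"F",np.round(s["force"],2),"gap",round(s["finger_gap"],4))
    print(" lin mm",(R0.T@(np.array(pos)-s["tcp_pos"])*1000).round(1),"rot",Ro.from_matrix(R0.T@tgt(yaw,tilt)).as_rotvec().round(4))
E
python3 -c "
from h import *
go([.4793,.0294,.26],-.045)"
```

```text
t 0.1 tcp [ 0.2019 -0.5379  0.2379] F [-0.51  0.2  -0.71] gap 0.088
 lin mm [ -21.3 -433.8 -459. ] rot [-1.167e+00 -1.200e-03  1.100e-03]
```

Emit:
{"op": "send_rows", "data": {
  "deltas": [
    {"fingers": 0.4, "linear": [-22, -20, -20], "rot": [0, 0, 0]},
    {"fingers": 0.4, "linear": [-22, -434, -459], "rot": [-1.167, -0.001, 0.001]},
    {"fingers": 0.4, "linear": [-22, -434, -459], "rot": [-1.167, -0.001, 0.001]},
    {"fingers": 0.4, "linear": [-22, -434, -459], "rot": [-1.167, -0.001, 0.001]},
    {"fingers": 0.4, "linear": [-22, -434, -459], "rot": [-1.167, -0.001, 0.001]},
    {"fingers": 0.4, "linear": [-22, -434, -459], "rot": [-1.167, -0.001, 0.001]},
    {"fingers": 0.4, "linear": [-22, -434, -459], "rot": [-1.167, -0.001, 0.001]},
    {"fingers": 0.4, "linear": [-22, -434, -459], "rot": [-1.167, -0.001, 0.001]}
  ]
}}

```text
clock: 0.77
tcp_pos: [0.3422, -0.2487, 0.2605]
tool_rot: [1.448, 1.033, -1.449]
force: [0.2, -0.5, 0.2]
finger_gap: 0.0366
```

```bash
cd .;python3 -c "
from h import *
go([.4793,.0294,.26],-.045)"
```

```text
t 0.77 tcp [ 0.3422 -0.2487  0.2605] F [ 0.22 -0.5   0.18] gap 0.0366
 lin mm [ 2.000e-01  3.910e+01 -3.076e+02] rot [-2.865e-01  8.000e-04 -2.000e-04]
```

Emit:
{"op": "send_rows", "data": {
  "deltas": [
    {"fingers": 0.4, "linear": [0, 39, -300], "rot": [-0.28, 0, 0]},
    {"fingers": 0.4, "linear": [0, 39, -300], "rot": [-0.28, 0, 0]},
    {"fingers": 0.4, "linear": [0, 39, -300], "rot": [-0.28, 0, 0]},
    {"fingers": 0.4, "linear": [0, 39, -300], "rot": [-0.28, 0, 0]},
    {"fingers": 0.4, "linear": [0, 39, -300], "rot": [-0.28, 0, 0]},
    {"fingers": 0.4, "linear": [0, 39, -300], "rot": [-0.28, 0, 0]},
    {"fingers": 0.4, "linear": [0, 39, -300], "rot": [-0.28, 0, 0]},
    {"fingers": 0.4, "linear": [0, 39, -300], "rot": [-0.28, 0, 0]}
  ]
}}

```text
clock: 1.43
tcp_pos: [0.4791, 0.0242, 0.2602]
tool_rot: [1.249, 1.184, -1.247]
force: [0.1, 0.3, -0.4]
finger_gap: 0.0264
```

```bash
cd .;python3 - <<'E'
from h import *
go([.4793,.0294,.26],-.045)
p,d=grab_frame("wrist");c=calibration("wrist");print(c)
go([.4793,.0294,.26],-.045)
np.savez("w1.npz",p=p,d=d);cv2.imwrite("pics/w1.png",p[:,:,::-1])
E
```

```text
t 1.43 tcp [0.4791 0.0242 0.2602] F [ 0.1   0.31 -0.4 ] gap 0.0264
 lin mm [ 0.2 -0.1 -5.2] rot [-0.0077 -0.0009 -0.0004]
{'fx': 316.40085398881325, 'fy': 316.40085398881325, 'cx': 316.3552366479305, 'cy': 196.97492980762638, 'tool_from_camera': array([[-4.39172067e-04, -2.99120970e-01,  9.54215097e-01,
        -1.46982424e-01],
       [ 9.99999853e-01, -4.33440074e-04,  3.24372343e-04,
        -1.70614881e-04],
       [ 3.16568493e-04,  9.54215100e-01,  2.99121117e-01,
        -7.71327480e-02],
       [ 0.00000000e+00,  0.00000000e+00,  0.00000000e+00,
         1.00000000e+00]])}
t 1.48 tcp [0.4789 0.0235 0.2601] F [-0.25  0.76 -0.35] gap 0.0267
 lin mm [ 0.1  0.1 -5.9] rot [-0.0069 -0.0004  0.0002]
```

View pics/w1.png

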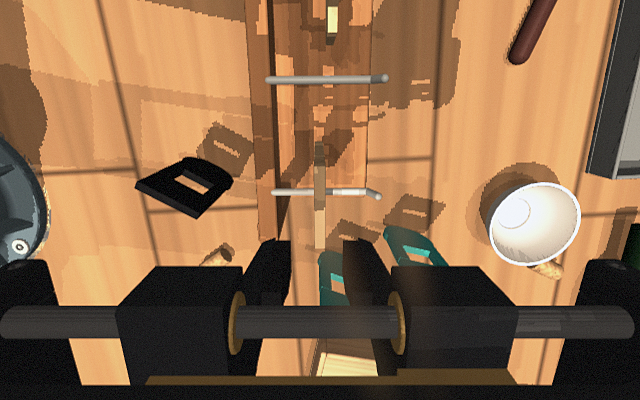

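The wrist view shows the round tag edge-on under the gripper, with its top edge along column ~320 and rows 140–248. It lies midway between the fingers, which are at columns 290 and 345. The peg tip is at (378,196). I cross-check this with depth.

```bash
cd .;python3 - <<'E'
from h import *
f=np.load("w1.npz");p,d=f["p"],f["d"];c=calibration("wrist");s=status.get_state()
T=c["tool_from_camera"];V,U=np.mgrid[0:400,0:640]
P=np.stack([(U-c["cx"])/c["fx"]*d,(V-c["cy"])/c["fy"]*d,d],-1)
W=(P@T[:3,:3].T+T[:3,3])@Ro.from_rotvec(s["tool_rot"]).as_matrix().T+s["tcp_pos"]
m=np.zeros((400,640),bool);m[120:260,300:340]=1
m&=(W[...,2]>.197)&(W[...,2]<.212)
q=W[m];print(m.sum(),q.min(0).round(4),q.max(0).round(4),np.median(q,0).round(4),np.polyfit(q[:,1],q[:,0],1).round(3))
m=np.zeros((400,640),bool);m[180:205,355:385]=1
m&=(W[...,2]>.15)&(W[...,2]<.2)
q=W[m];print("tip",m.sum(),q.min(0).round(4),q.max(0).round(4))
go([.4793,.0294,.172],-.045)
E
```

```text
998 [ 0.476  -0.001   0.1975] [0.4863 0.0587 0.2061] [0.4814 0.031  0.2036] [0.048 0.48 ]
tip 213 [0.5099 0.0242 0.1599] [0.5285 0.0305 0.179 ]
t 1.48 tcp [0.4789 0.0235 0.2601] F [-0.25  0.76 -0.35] gap 0.0267
 lin mm [88.1  0.1 -5.9] rot [-0.0069 -0.0004  0.0002]
```

Emit:
{"op": "send_rows", "data": {
  "deltas": [
    {"fingers": 0.4, "linear": [20, 1, -6], "rot": [-0.007, 0, 0]},
    {"fingers": 0.4, "linear": [40, 1, -6], "rot": [-0.007, 0, 0]},
    {"fingers": 0.4, "linear": [55, 1, -6], "rot": [-0.007, 0, 0]},
    {"fingers": 0.4, "linear": [68, 1, -6], "rot": [-0.007, 0, 0]},
    {"fingers": 0.4, "linear": [78, 1, -6], "rot": [-0.007, 0, 0]},
    {"fingers": 0.4, "linear": [88, 1, -6], "rot": [-0.007, 0, 0]},
    {"fingers": 0.4, "linear": [88, 1, -6], "rot": [-0.007, 0, 0]},
    {"fingers": 0.4, "linear": [88, 1, -6], "rot": [-0.007, 0, 0]}
  ]
}}

```text
clock: 2.15
tcp_pos: [0.4791, 0.0248, 0.1722]
tool_rot: [1.245, 1.185, -1.248]
force: [-0.4, -0.8, 0.6]
finger_gap: 0.0264
```

```bash
cd .;python3 - <<'E'
from h import *
p,d=grab_frame("side")
go([.480,.0294,.172],-.045)
cv2.imwrite("pics/s2.png",cv2.resize(p[130:330,240:440,::-1],None,fx=3,fy=3))
E
```

```text
t 2.2 tcp [0.4796 0.0249 0.1729] F [ 0.81 -0.15  0.74] gap 0.0264
 lin mm [ 0.9  0.1 -4.5] rot [-0.0055  0.0012 -0.0005]
```

View pics/s2.png

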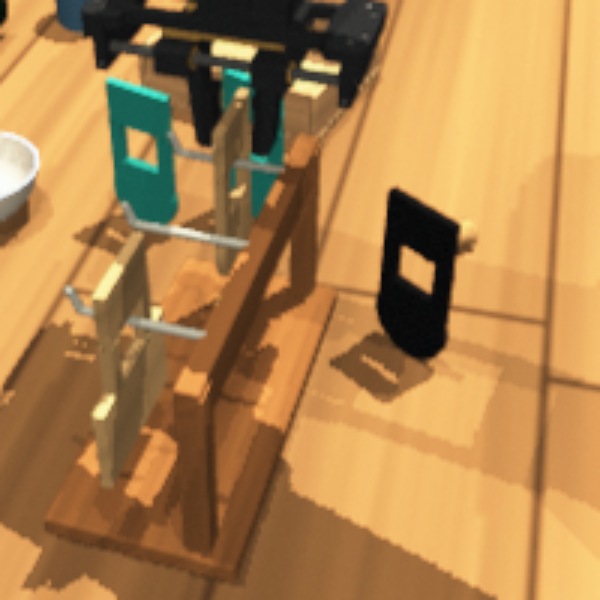

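The fingers straddle the tab at crop (205,100) and (265,110), above the peg and clear of the tip and slat. I shift 4 mm to centre and close.

Emit:
{"op": "send_rows", "data": {
  "deltas": [
    {"fingers": 0.4, "linear": [0, 0, -4], "rot": [-0.005, 0, 0]},
    {"fingers": 0.4, "linear": [0, 0, -4], "rot": [-0.005, 0, 0]},
    {"fingers": 1, "linear": [0, 0, -4], "rot": [-0.005, 0, 0]},
    {"fingers": 1, "linear": [0, 0, -4], "rot": [-0.005, 0, 0]},
    {"fingers": 1, "linear": [0, 0, -4], "rot": [-0.005, 0, 0]},
    {"fingers": 1, "linear": [0, 0, -4], "rot": [-0.005, 0, 0]},
    {"fingers": 1, "linear": [0, 0, -4], "rot": [-0.005, 0, 0]},
    {"fingers": 1, "linear": [0, 0, -4], "rot": [-0.005, 0, 0]}
  ]
}}

```text
clock: 2.87
tcp_pos: [0.4799, 0.0293, 0.1727]
tool_rot: [1.242, 1.186, -1.242]
force: [0.8, 0.7, 2.1]
finger_gap: 0.0077
```

```bash
cd .;python3 - <<'E'
from h import *
go([.480,.0294,.172+.022],-.045)
E
```

```text
t 2.87 tcp [0.4799 0.0293 0.1727] F [0.83 0.67 2.08] gap 0.0077
 lin mm [-21.3   0.1  -0.1] rot [ 0.      0.001  -0.0008]
```

Gripped: the gap is 7.7 mm against the 8 mm tag. I lift 22 mm.

Emit:
{"op": "send_rows", "data": {
  "deltas": [
    {"fingers": 1, "linear": [-4, 0, 0], "rot": [0, 0, 0]},
    {"fingers": 1, "linear": [-8, 0, 0], "rot": [0, 0, 0]},
    {"fingers": 1, "linear": [-13, 0, 0], "rot": [0, 0, 0]},
    {"fingers": 1, "linear": [-18, 0, 0], "rot": [0, 0, 0]},
    {"fingers": 1, "linear": [-22, 0, 0], "rot": [0, 0, 0]},
    {"fingers": 1, "linear": [-22, 0, 0], "rot": [0, 0, 0]},
    {"fingers": 1, "linear": [-22, 0, 0], "rot": [0, 0, 0]},
    {"fingers": 1, "linear": [-22, 0, 0], "rot": [0, 0, 0]}
  ]
}}

```text
clock: 3.53
tcp_pos: [0.4795, 0.0294, 0.1943]
tool_rot: [1.242, 1.187, -1.243]
force: [0.3, -0.3, -0.5]
finger_gap: 0.008
```

```bash
cd .;python3 - <<'E'
from h import *
p,d=grab_frame("side")
go([.480,.0294,.172+.022],-.045)
cv2.imwrite("pics/s3.png",cv2.resize(p[130:330,240:400,::-1],None,fx=3,fy=3))
E
```

```text
t 3.58 tcp [0.4794 0.0294 0.1942] F [-0.19 -0.3  -0.64] gap 0.0077
 lin mm [ 0.2  0.6 -0.1] rot [-0.      0.0009  0.0004]
```

View pics/s3.png

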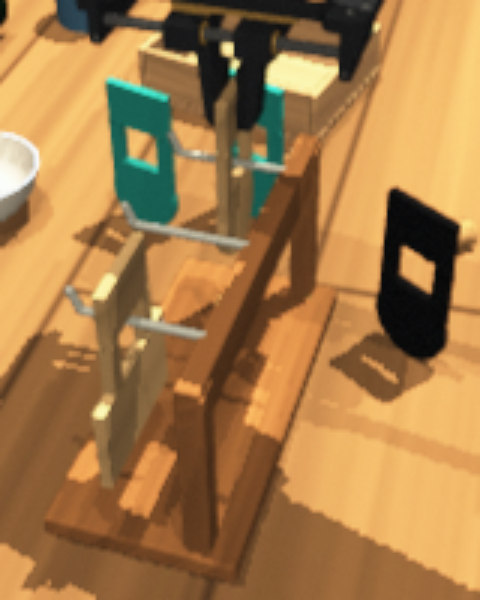

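The tag is lifted 22 mm with the force near zero and the peg still through the window. I check the clearances for the way out.

```bash
cd .;python3 - <<'E'
from h import *
f=np.load("top0.npz");p,d=f["p"],f["d"];c=calibration("top")
V,U=np.mgrid[0:400,0:640]
W=(np.stack([(U-c["cx"])/c["fx"]*d,(V-c["cy"])/c["fy"]*d,d],-1)-c["t"])@c["R"]
hsv=cv2.cvtColor(p,cv2.COLOR_RGB2HSV)
m=(hsv[...,0]>75)&(hsv[...,0]<95)&(hsv[...,1]>120)&(U>330)&(U<400)&(V>100)&(V<220)
n,l,st,_=cv2.connectedComponentsWithStats(m.astype(np.uint8))
for i in range(1,n):
    if st[i,4]>20: print(st[i],W[l==i].min(0).round(3),W[l==i].max(0).round(3))
m=(V>40)&(V<110)&(U>315)&(U<380)&(W[...,2]>.02)
print("bowl",W[m].min(0).round(3),W[m].max(0).round(3))
E
```

```text
[350 118  15  44 201] [ 0.56  -0.088 -0.   ] [ 0.63  -0.067  0.144]
[365 166  22  38 192] [ 0.377 -0.128  0.013] [ 0.53  -0.035  0.873]
bowl [ 0.377 -0.128  0.02 ] [ 0.827 -0.005  0.873]
```

Emit:
{"op": "send_rows", "data": {
  "deltas": [
    {"fingers": 1, "linear": [0, 10, 0], "rot": [0, 0, 0]},
    {"fingers": 1, "linear": [0, 24, 0], "rot": [0, 0, 0]},
    {"fingers": 1, "linear": [0, 38, 0], "rot": [0, 0, 0]},
    {"fingers": 1, "linear": [0, 52, 0], "rot": [0, 0, 0]},
    {"fingers": 1, "linear": [0, 66, 0], "rot": [0, 0, 0]},
    {"fingers": 1, "linear": [0, 80, 0], "rot": [0, 0, 0]},
    {"fingers": 1, "linear": [0, 90, 0], "rot": [0, 0, 0]},
    {"fingers": 1, "linear": [0, 95, 0], "rot": [0, 0, 0]}
  ]
}}

```text
clock: 4.25
tcp_pos: [0.5761, 0.0248, 0.194]
tool_rot: [1.242, 1.187, -1.243]
force: [-0.1, 0.1, -0.3]
finger_gap: 0.0074
```

```bash
cd .;python3 - <<'E'
from h import *
p,d=grab_frame("side")
go([.5478,-.328,.30],-.24)
cv2.imwrite("pics/s4.png",cv2.resize(p[130:330,240:400,::-1],None,fx=3,fy=3))
E
```

```text
t 4.3 tcp [0.5761 0.0248 0.194 ] F [-0.55 -0.5  -1.1 ] gap 0.0079
 lin mm [-105.7  -12.3  353.8] rot [ 0.1948  0.0009 -0.0004]
```

View pics/s4.png

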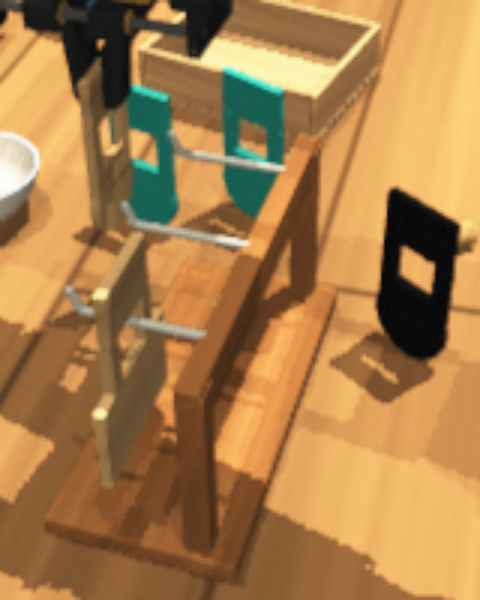

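The tag is off the peg, at crop (105,150), and touches nothing. I lift straight up first, then travel.

Emit:
{"op": "send_rows", "data": {
  "deltas": [
    {"fingers": 1, "linear": [-20, 0, 0], "rot": [0, 0, 0]},
    {"fingers": 1, "linear": [-50, 0, 0], "rot": [0, 0, 0]},
    {"fingers": 1, "linear": [-80, 0, 0], "rot": [0, 0, 0]},
    {"fingers": 1, "linear": [-106, 0, 0], "rot": [0, 0, 0]},
    {"fingers": 1, "linear": [-106, 0, 20], "rot": [0, 0, 0]},
    {"fingers": 1, "linear": [-106, -2, 50], "rot": [0.04, 0, 0]},
    {"fingers": 1, "linear": [-106, -4, 80], "rot": [0.08, 0, 0]},
    {"fingers": 1, "linear": [-106, -6, 110], "rot": [0.1, 0, 0]}
  ]
}}

```text
clock: 4.97
tcp_pos: [0.5631, -0.0852, 0.3006]
tool_rot: [1.315, 1.136, -1.316]
force: [0.1, -0.8, -0.9]
finger_gap: 0.008
```

```bash
cd .;python3 - <<'E'
from h import *
go([.5478,-.328,.30],-.24)
E
```

```text
t 4.97 tcp [ 0.5631 -0.0852  0.3006] F [ 0.08 -0.82 -0.92] gap 0.008
 lin mm [  0.9  20.1 242.5] rot [ 0.0941  0.001  -0.0003]
```

Emit:
{"op": "send_rows", "data": {
  "deltas": [
    {"fingers": 1, "linear": [0, 3, 35], "rot": [0.02, 0, 0]},
    {"fingers": 1, "linear": [0, 6, 70], "rot": [0.04, 0, 0]},
    {"fingers": 1, "linear": [0, 9, 105], "rot": [0.06, 0, 0]},
    {"fingers": 1, "linear": [0, 12, 140], "rot": [0.09, 0, 0]},
    {"fingers": 1, "linear": [0, 15, 175], "rot": [0.09, 0, 0]},
    {"fingers": 1, "linear": [0, 18, 205], "rot": [0.09, 0, 0]},
    {"fingers": 1, "linear": [0, 20, 230], "rot": [0.09, 0, 0]},
    {"fingers": 1, "linear": [0, 20, 240], "rot": [0.09, 0, 0]}
  ]
}}

```text
clock: 5.63
tcp_pos: [0.5477, -0.3281, 0.3001]
tool_rot: [1.381, 1.086, -1.384]
force: [-0.4, 0.6, -1.5]
finger_gap: 0.0077
```

```bash
cd .;python3 - <<'E'
from h import *
p,d=grab_frame("top");cv2.imwrite("pics/t5.png",p[:,:,::-1])
go([.5624,-.3316,.24],-.24,.52)
E
```

```text
t 5.68 tcp [ 0.5475 -0.3282  0.3   ] F [-1.25 -1.52 -0.78] gap 0.0078
 lin mm [60.  15.3 -0.3] rot [0.0019 0.0012 0.5208]
```

View pics/t5.png

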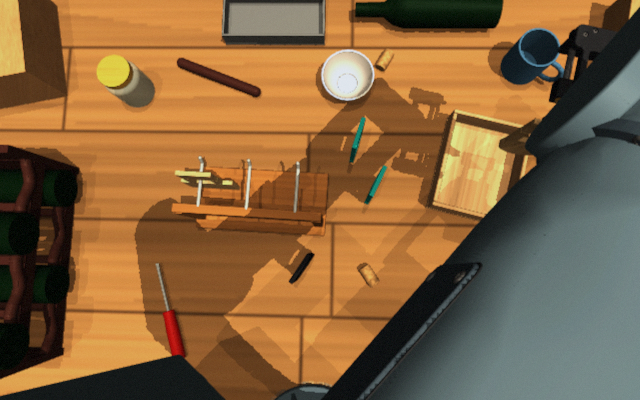

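The square tag still hangs at (200,177), its peg neighbour at (295,188) is now empty, and the arm is above the crate. I tilt 0.52 rad and come down to hover.

Emit:
{"op": "send_rows", "data": {
  "deltas": [
    {"fingers": 1, "linear": [0, 2, 0], "rot": [0, 0, 0.08]},
    {"fingers": 1, "linear": [10, 4, 0], "rot": [0, 0, 0.17]},
    {"fingers": 1, "linear": [20, 6, 0], "rot": [0, 0, 0.26]},
    {"fingers": 1, "linear": [30, 8, 0], "rot": [0, 0, 0.35]},
    {"fingers": 1, "linear": [40, 11, 0], "rot": [0, 0, 0.44]},
    {"fingers": 1, "linear": [50, 14, 0], "rot": [0, 0, 0.52]},
    {"fingers": 1, "linear": [60, 15, 0], "rot": [0, 0, 0.52]},
    {"fingers": 1, "linear": [60, 15, 0], "rot": [0, 0, 0.52]}
  ]
}}

```text
clock: 6.35
tcp_pos: [0.5618, -0.3259, 0.2377]
tool_rot: [1.527, 0.666, -1.0]
force: [-0.2, -0.5, -0.1]
finger_gap: 0.0074
```

```bash
cd .;python3 - <<'E'
from h import *
p,d=grab_frame("side");cv2.imwrite("pics/s6.png",cv2.resize(p[60:220,240:480,::-1],None,fx=3,fy=3))
p,d=grab_frame("wrist");cv2.imwrite("pics/w6.png",p[:,:,::-1])
go([.5624,-.3316,.110],-.24,.52)
E
```

```text
t 6.45 tcp [ 0.5638 -0.3279  0.2413] F [ 0.48 -0.4  -0.39] gap 0.0078
 lin mm [113.7 -65.5   3.9] rot [ 0.0055 -0.0023  0.0012]
```

View pics/s6.png

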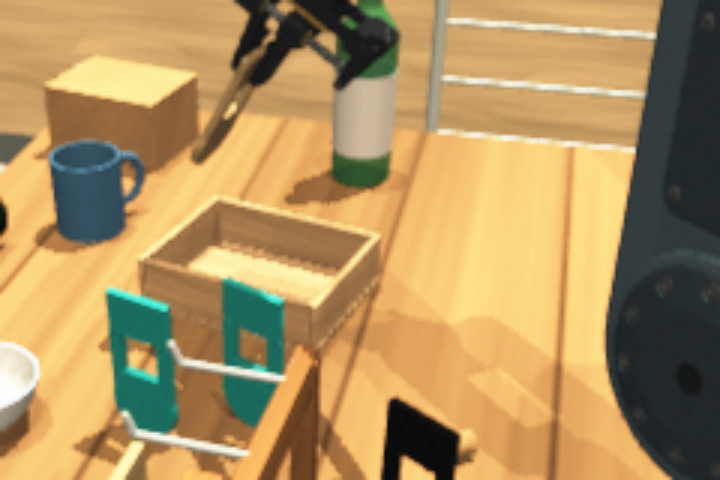

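View pics/w6.png

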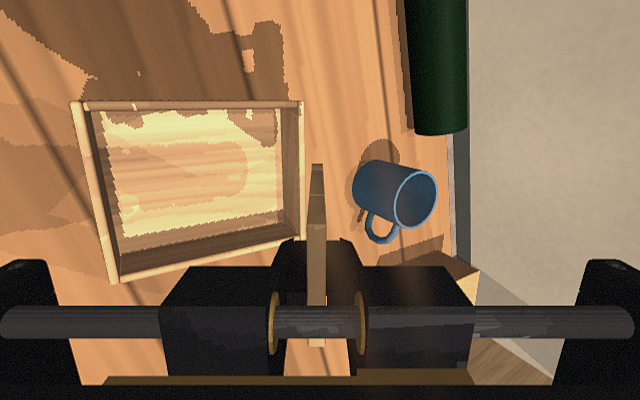

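The tag is held tilted, lower end outward and top leaning toward the robot. The crate shows at wrist px (80–305, 100–285). I check the crate pose from this view before lowering.

```bash
cd .;python3 - <<'E'
from h import *
s=status.get_state();p,d=grab_frame("wrist");c=calibration("wrist")
T=c["tool_from_camera"];V,U=np.mgrid[0:400,0:640]
P=np.stack([(U-c["cx"])/c["fx"]*d,(V-c["cy"])/c["fy"]*d,d],-1)
Rm=Ro.from_rotvec(s["tool_rot"]).as_matrix()
W=(P@T[:3,:3].T+T[:3,3])@Rm.T+s["tcp_pos"]
m=(U>60)&(U<312)&(V>90)&(V<300)&(d>0)&(W[...,2]>.053)&(W[...,2]<.068)
n,l,st,_=cv2.connectedComponentsWithStats(m.astype(np.uint8))
j=1+st[1:,4].argmax();print([x for x in st[1:].tolist() if x[4]>50])
q=W[l==j];r=cv2.minAreaRect((q[:,:2]*1000).astype(np.float32));print(r,cv2.boxPoints(r).round(1).tolist())
m=(U>308)&(U<328)&(V>160)&(V<238)&(d<.4)&(d>0)
q=(W[m]-s["tcp_pos"])@Rm*1000;print("tag in tool mm",q.min(0).round(1),q.max(0).round(1),np.median(q,0).round(1))
go([.5624,-.3316,.110],-.24,.52)
E
```

```text
[[68, 99, 236, 185, 7176]]
((550.4383544921875, -328.528564453125), (159.5600128173828, 199.69775390625), 76.5232162475586) [[434.70001220703125, -382.79998779296875], [628.9000244140625, -429.3999938964844], [666.0999755859375, -274.20001220703125], [471.8999938964844, -227.6999969482422]]
tag in tool mm [-32.9  -3.4 -32.3] [ 80.7   4.8 -23.2] [ -7.6   0.8 -29.8]
t 6.5 tcp [ 0.5643 -0.3284  0.2421] F [-0.16  0.06 -0.07] gap 0.0078
 lin mm [114.1 -66.7   3.3] rot [ 0.0061 -0.0015 -0.0003]
```

Emit:
{"op": "send_rows", "data": {
  "deltas": [
    {"fingers": 1, "linear": [20, -10, 3.5], "rot": [0.006, 0, 0]},
    {"fingers": 1, "linear": [42, -23, 3.5], "rot": [0.006, 0, 0]},
    {"fingers": 1, "linear": [64, -35, 3.5], "rot": [0.006, 0, 0]},
    {"fingers": 1, "linear": [84, -47, 3.5], "rot": [0.006, 0, 0]},
    {"fingers": 1, "linear": [98, -55, 3.5], "rot": [0.006, 0, 0]},
    {"fingers": 1, "linear": [108, -61, 3.5], "rot": [0.006, 0, 0]},
    {"fingers": 1, "linear": [115, -64.5, 3.5], "rot": [0.006, 0, 0]},
    {"fingers": 1, "linear": [115, -64.5, 3.5], "rot": [0.006, 0, 0]}
  ]
}}

```text
clock: 7.17
tcp_pos: [0.5638, -0.3319, 0.108]
tool_rot: [1.531, 0.658, -1.0]
force: [-0.7, 0.6, 0.1]
finger_gap: 0.0078
```

```bash
cd .;python3 - <<'E'
from h import *
p,d=grab_frame("side");cv2.imwrite("pics/s7.png",cv2.resize(p[60:220,240:480,::-1],None,fx=3,fy=3))
go([.565,-.332,.110],-.24,.52)
E
```

```text
t 7.22 tcp [ 0.5642 -0.3323  0.1091] F [-0.69 -0.13 -0.63] gap 0.0076
 lin mm [-0.4  1.1 -0.5] rot [-0.0009 -0.002  -0.0002]
```

View pics/s7.png

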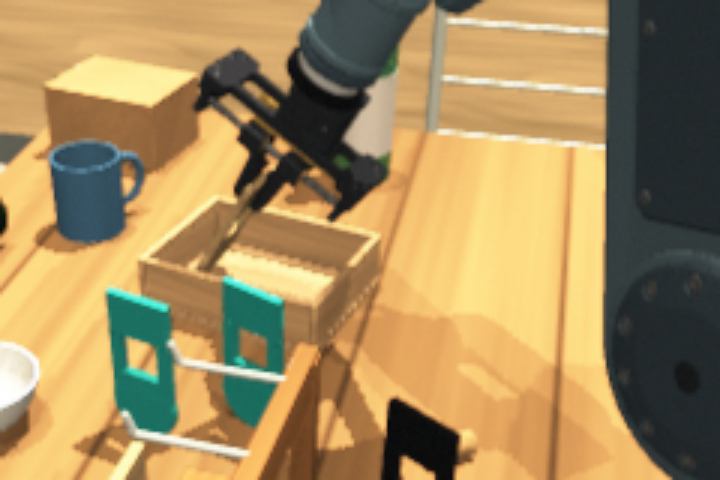

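The tag's lower end is inside the crate near its far end, at crop (210,265), with nothing touching. I open the fingers and let it lean on the lower one.

Emit:
{"op": "send_rows", "data": {
  "deltas": [
    {"fingers": 1, "linear": [2, -1, 0], "rot": [0, 0, 0]},
    {"fingers": 1, "linear": [2, -1, 0], "rot": [0, 0, 0]},
    {"fingers": 0.6, "linear": [2, -1, 0], "rot": [0, 0, 0]},
    {"fingers": 0.5, "linear": [2, -1, 0], "rot": [0, 0, 0]},
    {"fingers": 0.4, "linear": [2, -1, 0], "rot": [0, 0, 0]},
    {"fingers": 0.2, "linear": [2, -1, 0], "rot": [0, 0, 0]},
    {"fingers": 0, "linear": [2, -1, 0], "rot": [0, 0, 0]},
    {"fingers": 0, "linear": [2, -1, 0], "rot": [0, 0, 0]}
  ]
}}

```text
clock: 7.88
tcp_pos: [0.5637, -0.3323, 0.1069]
tool_rot: [1.53, 0.656, -1.0]
force: [-0.8, -0.0, -0.5]
finger_gap: 0.0434
```

Emit:
{"op": "send_rows", "data": {
  "deltas": [
    {"fingers": 0, "linear": [-5, 0, 0], "rot": [0, 0, 0]},
    {"fingers": 0, "linear": [-12, 0, 0], "rot": [0, 0, 0]},
    {"fingers": 0, "linear": [-20, 0, 0], "rot": [0, 0, 0]},
    {"fingers": 0, "linear": [-30, 0, 0], "rot": [0, 0, 0]},
    {"fingers": 0, "linear": [-42, 0, 0], "rot": [0, 0, 0]},
    {"fingers": 0, "linear": [-56, 0, 0], "rot": [0, 0, 0]},
    {"fingers": 0, "linear": [-72, 0, 0], "rot": [0, 0, 0]},
    {"fingers": 0, "linear": [-90, 0, 0], "rot": [0, 0, 0]}
  ]
}}

```text
clock: 8.55
tcp_pos: [0.5195, -0.3215, 0.186]
tool_rot: [1.53, 0.656, -1.0]
force: [-0.1, -0.0, 0.1]
finger_gap: 0.0441
```

```bash
cd .;python3 - <<'E'
from h import *
p,d=grab_frame("side");a=cv2.resize(p[60:220,240:480,::-1],None,fx=3,fy=3);cv2.imwrite("pics/s8.png",a)
p,d=grab_frame("wrist");cv2.imwrite("pics/w8.png",p[:,:,::-1])
go([.50,-.32,.30],-.24,0)
E
```

```text
t 8.65 tcp [ 0.5204 -0.323   0.1886] F [ 0.63 -0.22  0.88] gap 0.0439
 lin mm [-106.7   38.     2.2] rot [-5.000e-04  1.800e-03 -5.248e-01]
```

View pics/s8.png

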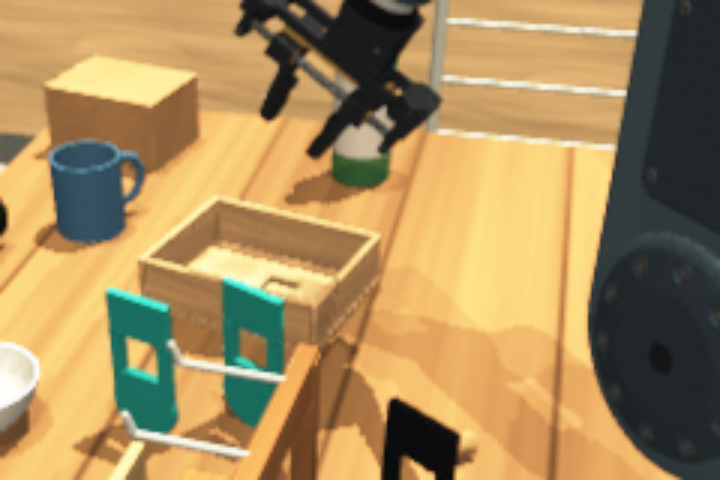

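View pics/w8.png

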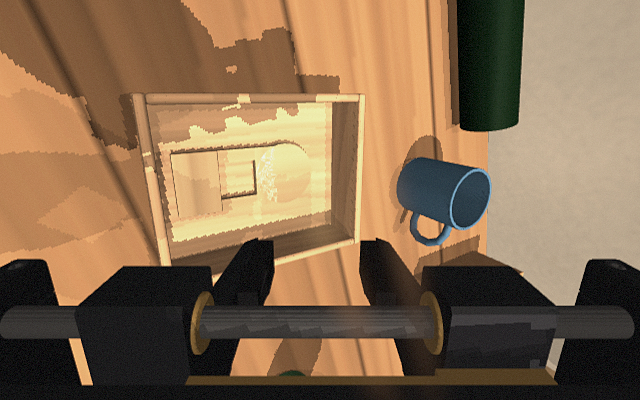

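The round tag lies flat inside the crate: tab at wrist px (195,183), rounded end at (290,165). The gripper is clear of it. I back off up and let it settle, then do a final check.

Emit:
{"op": "send_rows", "data": {
  "deltas": [
    {"fingers": 0, "linear": [-15, 5, 0], "rot": [0, 0, 0]},
    {"fingers": 0, "linear": [-35, 12, 0], "rot": [0, 0, 0]},
    {"fingers": 0, "linear": [-60, 20, 0], "rot": [0, 0, 0]},
    {"fingers": 0, "linear": [-80, 30, 0], "rot": [0, 0, 0]},
    {"fingers": 0, "linear": [-100, 38, 0], "rot": [0, 0, 0]},
    {"fingers": 0, "linear": [-105, 38, 0], "rot": [0, 0, 0]},
    {"fingers": 0, "linear": [-105, 38, 0], "rot": [0, 0, 0]},
    {"fingers": 0, "linear": [-105, 38, 0], "rot": [0, 0, 0]}
  ]
}}

```text
clock: 9.32
tcp_pos: [0.5012, -0.3171, 0.2936]
tool_rot: [1.531, 0.657, -1.0]
force: [-0.4, 1.2, -0.5]
finger_gap: 0.0438
```

```bash
cd .;python3 - <<'E'
from h import *
a,_=grab_frame("side");b,_=grab_frame("top")
cv2.imwrite("pics/f.png",np.hstack([cv2.resize(a[120:320,230:430],None,fx=2,fy=2),cv2.resize(b[90:290,160:360],None,fx=2,fy=2)])[:,:,::-1])
s=status.get_state();p,d=grab_frame("wrist");c=calibration("wrist");cv2.imwrite("pics/w9.png",p[:,:,::-1])
print(s["clock"],s["tcp_pos"],s["force"],abs(np.array(s["dq"])).max())
E
```

```text
9.4167 [ 0.50099501 -0.3167069   0.29253499] [-0.1745076  -0.01721568  0.33546395] 0.006112711796564328
```

View pics/f.png

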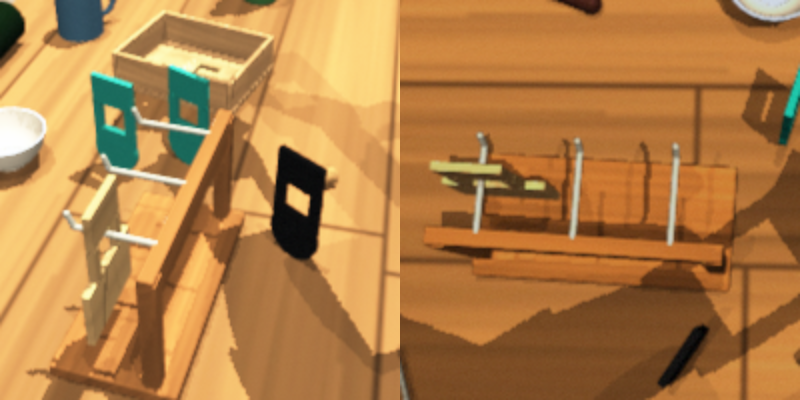

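View pics/w9.png

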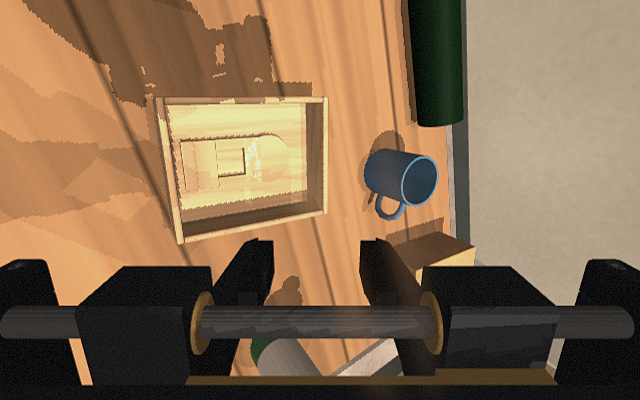

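The tag is flat in the crate at wrist px (180–290, 133–190). The square tag still hangs on its peg, the look-alikes have not moved, and the arm is still and free of contact.

```bash
cd .;python3 -c "
from plant import arm
print(arm.job_done())"
```

```text
the job is handed in; nothing more can be done
None
```

The round-ended tag is off its peg and lying flat on the floor of the crate, and the square-ended tag still hangs on its own peg. I handed the job in at about 9.5 s of the 42 s allowed; no verdict was reported.

- **Taking it off:** I gripped the tag by its pick tab, raised it 22 mm and slid it about 97 mm along the peg, well past the upturned tip. Wrist force readings stayed within about 2 N.
- **Placing it:** I carried it over the crate, tilted it about 30° and lowered its rounded end to just above the crate floor. When I opened the fingers and drew back, it tipped over and came to rest flat.
- **Last checks:** The final pictures show the tag wholly inside the crate. The turquoise and black look-alikes are where they started. The arm was clear, still and without contact.
- **Measurements that differed:** The top and wrist cameras disagreed by 2–3 mm on the tag and crate positions, which was small enough not to matter. No check failed.

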